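Set the hold-down of a drilling jig to a sliding fit on a batten

TASK

Set up the drilling jig for the loose batten: lay the batten flat on the jig's bed, broad face down, and feed it in from the open end under the pressure shoe until it is fully home against the end stop. Then turn the thumbscrew clockwise until the shoe seats firmly on the batten, and back it off a quarter turn so that the batten can slide. The lock nut is still loose, so finish with the gripper holding the thumbscrew's head at that setting, the batten still home, and leave the other things on the bench alone.

Things in the scene. Friction and masses are not known exactly. Their poses are not given: they have to be found in the camera images.
- drill_jig: drilling jig screwed to the bench; yaw varies. Origin on the bench straight below the thumbscrew's axis, z up. Plywood bed, 130 wide (x), y -70 to +105, top at z 10. Two upright cheeks (y -48 to +16, inner faces x +-22, outer +-34; feet to x +-52.5, z up to 22) form a 44 mm channel along y; a bridge plate lies across them, z 56 to 68 (screw heads, boss, drill bush to 74)
- jig_mouth (a point): point in the channel's open end, on top of the bed, at y +39 in the jig's frame (same axes as the jig). Stock is fed in here along the jig's -y; two flared plates (18 high, y +14 to +39) narrow from about 57 here to 44
- jig_stop (a point): middle of the end stop's face where it meets the bed, at x 0, y -55, z 10 in the jig's frame (same axes); the stop is a block across the channel, 58 wide and 22 high
- batten: the loose pine batten, a plain bar 40 wide (own x), 200 long (own y), 25 thick (own z), about 0.11 kg, lying on a broad face. Origin: centre of its underside, z up. Either end may go in first. Home against the stop, its origin is at x 0, y +45, z +10 in the jig's frame
- pressure_shoe: steel shoe below the bridge on the thumbscrew's lower end, 30 x 22, with a turned-up lip towards the mouth. Origin: centre of its flat underside. It moves up and down with the screw, 4 mm a turn, without turning; at the start it is 1.5 to 2 mm above the height of the batten's top
- thumbscrew (a joint): turn of the thumbscrew (rad), right-hand thread, vertical axis. 0 = fully in, shoe seated on the batten, hard stop; grows as it is backed off (anticlockwise from above), up to 5. The shoe first touches the batten at about 0.24 and presses harder down to 0. Starts at 2.6 to 3.4. Friction 0.08 N m: it stays where it is left
- thumbscrew_head (a point): middle of the thumbscrew's head, an upright flat paddle 40 wide (point x), 10 thick (point y), reaching 14 above and 14 below this point (a collar 24 across below it); pinch it across its thickness from above. On the screw's axis, height about 114 at joint 0; turns with the screw, rises 4 mm a turn
- nail_jar: glass jar of nails with a tan lid, 62 across, 85 high, near right; bystander. Origin: centre of its underside
- glue_bottle: glue bottle, 54 across, 160 high, at the right; bystander. Origin: centre of its underside
- offcut: hardwood offcut, 42 x 70 x 20, at the back left; bystander. Origin: centre of its underside

How it is judged:
By the outcome, as a careful person would: the job done as asked, in the order asked, and still so for the second after the job is handed in, while the arm keeps its last pose, push and grip.
It also fails if it takes over 72 s, if anything falls off the work surface, if the arm or the gripper's body presses on something with over 40 N, if the wrist force passes 120 N, or if a joint passes its speed limit or range.

ROBOT

A 6-joint arm with a two-finger parallel gripper is mounted at the origin on the work surface; the furniture and walls round the work are solid. World frame = base frame: x ahead of the robot, y to its left, z up, the work surface at z = 0. Lengths are in m, angles in rad, forces in N, time in s.
With the tool pointing down it reaches from about 0.3 to 0.875 m from the base axis. Payload 6.4 kg.
Tool frame: the origin (TCP) lies between the finger pads; the fingertips stand tip_extent ahead of it and the grasp point (between the pads) lies 5 mm behind it (tip_extent is the distance from the TCP to the fingertips, in m); z points along the fingers, y is the direction in which the jaws open and shut (so a half turn about z gives the same grasp; the last joint's range is limited). The gripper opens to 85 mm and grips with 20 to 120 N. Pads are 22 mm wide; open, the fingers measure 114 mm over their backs; the gripper's body (76 mm by 85 mm) begins 54 mm behind the grasp point. The pads swing forward as they close: fully open they stand 13 mm farther back than shut.
Start: joints at [0.913, 0.181, 1.607, -0, 1.354, -0.206], TCP at [0.251, 0.517, 0.245] pointing down, gripper open.
Joint ranges: [-2.99, 2.99], [-0.89, 2.07], [0.3, 2.58], [-1.14, 4.28], [0, 2.63], [-3.12, 3.12]. Speed limits (rad/s): [2.57, 2.57, 3.01, 3.14, 3.14, 3.14].

INTERFACE

Orientations are given as a unit quaternion [w, x, y, z].
In Python, from bench import * gives the robot as it stands.
- The arm moves only by the shell command python3 -m jog 'ROWS'. ROWS is JSON, a list of rows, each a list of 3 entries, a list of its own where there are three numbers: the shift along the tool's x, y, z in mm, then the turn, a rotation vector about the tool's x, y, z in rad, then the opening, from 0 (shut) to 1 (fully open). A call has 1 to 20 rows; each row is the pose to reach, as a shift and turn from the pose measured when the call began, along the tool's axes at that moment; what a row does not reach only later rows make up. A row lasts 1/12 s, in which the tool goes at most 41.7 mm and 7.16 degrees, less where a joint would pass 70% of its speed; a pose out of reach is approached as far as the arm can. A call with a gripper value outside its range is refused whole. The fingers move at their own pace and stop on an object; the grip force is fixed at half the most. Time passes only in rows, so rows that repeat a pose let the fingers close. It gives the time, the measured TCP pose, the force and the opening at its end, in the units of the state.
- get_obs(): the state, without advancing time (a new reading comes with each control period).
- camera(name): name is "scene" or "top" or "wrist"; returns (picture, depth): 420x560x3 uint8, red, green, blue; 420x560 float32, m along the optical axis (not along the pixel's ray), 0 where there is no reading.
- get_calibration(name): a dict with "fx", "fy", "cx", "cy" (pixels), "world_from_camera" (4x4, takes a point from camera to world coordinates). Camera axes: x right, y down, z forward; pixel columns grow to the right and rows downward; lengths in m; the calibration is good to about 2 mm. A picture is of the moment at which its call begins: read the wrist's pose just before it. get_calibration takes no time and is no camera call; for the wrist camera it gives the pose at the moment of the call.
- hand_in(): hands the job in, once; it reports no verdict.
The state is a dict: "time_s": time; "q": joint angles; "dq": joint speeds; "joint_efforts": joint torques, N m; "eef_pos": TCP position; "eef_rot": TCP orientation; "wrist_force": force on the tool from outside, world axes, zero at the start; "torque": the same for the moment, N m; "opening": opening from 0.0 (shut) to 1.0 (fully open).
Only numpy, scipy, OpenCV 4.12 (cv2) and the standard library are available. Lean on these libraries where they do the work, as an engineer would, in place of code of your own. Each camera call takes 0.05 s, during which the arm holds its last target.

## Working session

There is one attempt and no reset: what is moved stays moved. The work goes in short steps, Python scripts to look and compute and a shell command to move; the robot and the scene stay as the last step left them, time stands still between calls to the robot, and variables do not carry over. Pictures are saved under pics/ and viewed, and the job is handed in when it is done.

```bash
mkdir -p pics; ls; python3 - <<'E'
from bench import *
import cv2,numpy as np
o=get_obs(); print({k:np.round(v,3).tolist() for k,v in o.items()})
for n in ["scene","top","wrist"]:
    p,d=camera(n); cv2.imwrite(f"pics/{n}0.png",p[:,:,::-1]); np.save(f"pics/{n}0.npy",d)
    c=get_calibration(n); print(n,c["fx"],c["fy"],c["cx"],c["cy"]); print(np.round(c["world_from_camera"],3).tolist())
E
```

```text
pics
{'time_s': 0.0, 'q': [0.913, 0.182, 1.608, 0.0, 1.354, -0.206], 'dq': [-0.001, -0.0, 0.001, -0.001, -0.001, -0.0], 'joint_efforts': [0.001, -44.488, -35.134, -0.0, 0.009, -0.0], 'eef_pos': [0.251, 0.517, 0.244], 'eef_rot': [-0.0, 0.224, 0.975, -0.001], 'wrist_force': [0.158, -0.743, 0.11], 'torque': [-0.027, -0.002, -0.012], 'opening': 1.001}
scene 510.3570411528814 510.3570411528814 285.61868622786363 205.45778173642435
[[0.828, -0.293, 0.478, -0.157], [-0.561, -0.445, 0.698, -0.99], [0.008, -0.846, -0.533, 0.815], [0.0, 0.0, 0.0, 1.0]]
top 415.42588045802023 415.42588045802023 279.88871408717836 213.49478163682733
[[0.016, -0.991, 0.132, 0.378], [-1.0, -0.017, -0.005, -0.051], [0.007, -0.131, -0.991, 1.007], [0.0, 0.0, 0.0, 1.0]]
wrist 305.06189496833395 305.06189496833395 278.1651508204975 211.01892837142722
[[0.438, 0.85, 0.295, 0.174], [0.899, -0.413, -0.144, 0.554], [-0.001, 0.328, -0.945, 0.373], [0.0, 0.0, 0.0, 1.0]]
```

View pics/scene0.png

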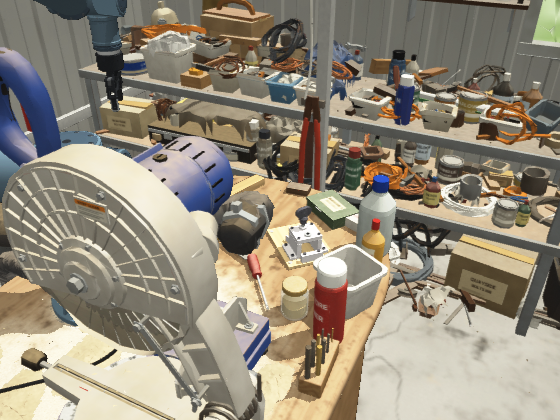

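View pics/top0.png

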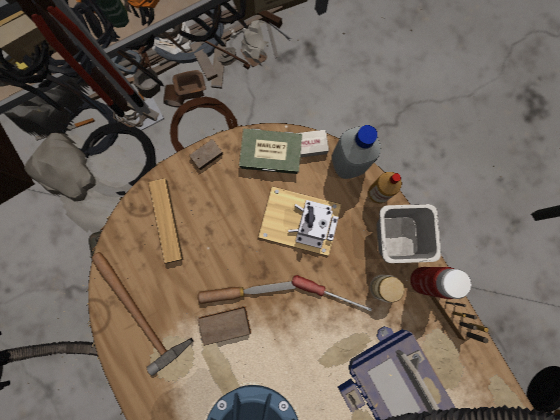

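View pics/wrist0.png

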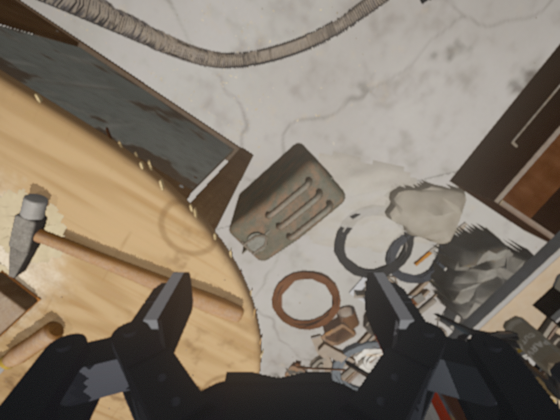

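The top view shows the batten at about (166,221) and the jig at about (302,222), with its bed's open part to the left (+y world). I'll enlarge both.

```bash
python3 - <<'E'
import cv2
p=cv2.imread("pics/top0.png")
cv2.imwrite("pics/topA.png",cv2.resize(p[170:270,240:360],None,fx=6,fy=6,interpolation=cv2.INTER_CUBIC))
cv2.imwrite("pics/topB.png",cv2.resize(p[170:270,130:210],None,fx=6,fy=6,interpolation=cv2.INTER_CUBIC))
E
```

```text
(no output)
```

View pics/topA.png

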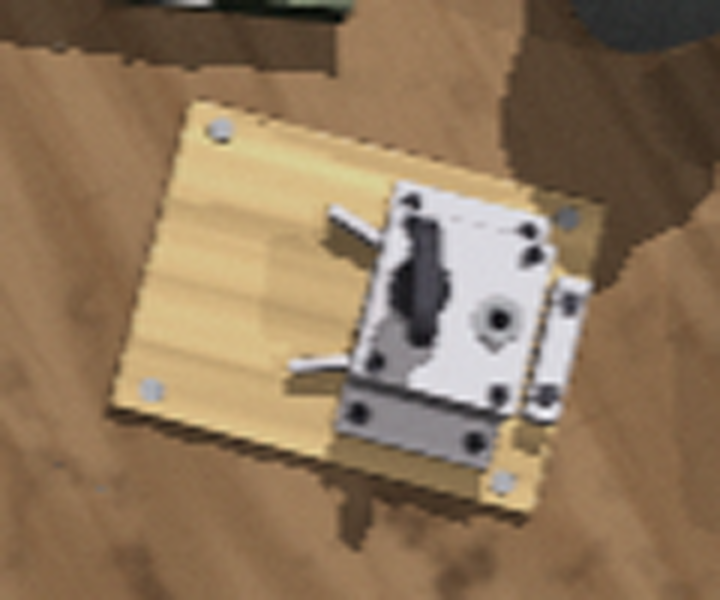

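View pics/topB.png

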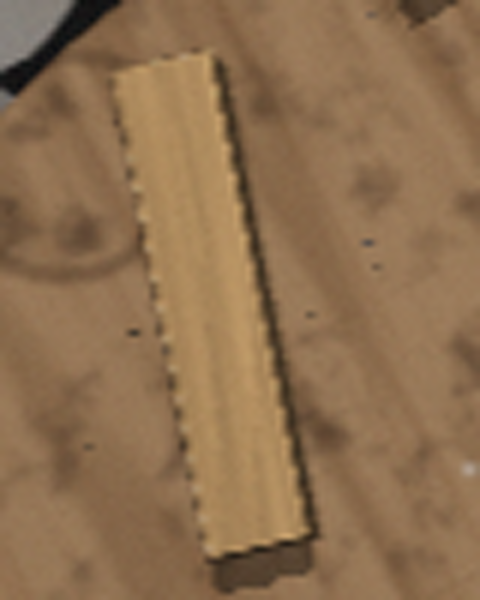

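```bash
cat > h.py <<'E'
import numpy as np, cv2
from bench import *
def pix2w(c,uv,z):
    T=np.array(c["world_from_camera"]); out=[]
    for u,v in uv:
        d=T[:3,:3]@np.array([(u-c["cx"])/c["fx"],(v-c["cy"])/c["fy"],1.])
        out.append(T[:3,3]+d*(z-T[2,3])/d[2])
    return np.array(out)
def fit2(local,world):
    l=np.array(local,float);w=np.array(world)[:,:2]
    lc=l.mean(0);wc=w.mean(0);H=(l-lc).T@(w-wc)
    a=np.arctan2(H[0,1]-H[1,0],H[0,0]+H[1,1]);R=np.array([[np.cos(a),-np.sin(a)],[np.sin(a),np.cos(a)]])
    t=wc-R@lc; res=w-(l@R.T+t); return t,a,res
def w2pix(c,P):
    T=np.linalg.inv(np.array(c["world_from_camera"])); p=np.c_[np.atleast_2d(P),np.ones(len(np.atleast_2d(P)))]@T.T
    return np.c_[c["fx"]*p[:,0]/p[:,2]+c["cx"],c["fy"]*p[:,1]/p[:,2]+c["cy"]]
E
python3 - <<'E'
from h import *
c=get_calibration("top")
A=np.array([(190,100),(113,408),(532,515),(603,203)])/6+[240,170]
w=pix2w(c,A-.4,0.010)
t,a,r=fit2([(.065,.105),(-.065,.105),(-.065,-.07),(.065,-.07)],w); print("jig",t,a,np.degrees(a)); print(np.round(r*1e3,1))
B=np.array([(115,75),(213,52),(312,535),(207,557)])/6+[130,170]
w=pix2w(c,B-.4,0.025)
# batten y along image up
t2,a2,r2=fit2([(-.02,.1),(.02,.1),(.02,-.1),(-.02,-.1)],w); print("batten",t2,a2,np.degrees(a2)); print(np.round(r2*1e3,1))
P=lambda x,y,z: (*(t+np.array([[np.cos(a),-np.sin(a)],[np.sin(a),np.cos(a)]])@[x,y]),z)
print(w2pix(c,[P(0,0,.114),P(0,.045,.035)]))
for q in [(0,0),(0,.039),(0,.045),(0,.145)]: print(q,np.round(P(*q,0),4))
E
```

```text
jig [ 0.49023309 -0.12085142] -0.2288524725658065 -13.11228080915417
[[-0.3 -0.7]
 [ 0.3 -1.7]
 [ 0.1  0.8]
 [-0.1  1.6]]
batten [0.4884129  0.21694132] -1.3264903639253496 -76.00229941769516
[[-1.5 -0.4]
 [-1.1 -0.2]
 [ 1.1 -0.6]
 [ 1.6  1.2]]
[[309.94019732 216.89020856]
 [288.74251521 216.41366679]]
(0, 0) [ 0.4902 -0.1209  0.    ]
(0, 0.039) [ 0.4991 -0.0829  0.    ]
(0, 0.045) [ 0.5004 -0.077   0.    ]
(0, 0.145) [0.5231 0.0204 0.    ]
```

```bash
cat >> h.py <<'E'
from scipy.spatial.transform import Rotation as Ro
def plan(p,yaw_deg):
    o=get_obs(); q=o["eef_rot"]; R0=Ro.from_quat([q[1],q[2],q[3],q[0]])
    a=np.radians(yaw_deg); y=np.array([np.cos(a),np.sin(a),0]); z=np.array([0,0,-1.]); x=np.cross(y,z)
    Rt=Ro.from_matrix(np.c_[x,y,z]); 
    s=R0.inv().apply(np.array(p)-o["eef_pos"])*1e3; t=(R0.inv()*Rt).as_rotvec()
    ry=R0.as_matrix()[:,1]
    print("t %.2f"%o["time_s"],"pos",np.round(o["eef_pos"],4),"yaw_y %.1f"%np.degrees(np.arctan2(ry[1],ry[0])),"F",np.round(o["wrist_force"],1),"T",np.round(o["torque"],2),"op %.3f"%o["opening"])
    print("shift",np.round(s,1),"turn",np.round(t,3))
E
python3 - <<'E'
import bench
print([n for n in dir(bench) if not n.startswith('__')]); print(getattr(bench,'tip_extent',None))
from h import *
plan((0.5466,0.2315,0.20),-76)
E
python3 -m jog --help | head -30
```

```text
['MotionError', 'camera', 'get_calibration', 'get_obs', 'hand_in', 'tip_extent']
0.014
t 0.15 pos [0.2508 0.517  0.2446] yaw_y 64.1 F [ 0.3 -0.5 -0.3] T [-0.06  0.03  0.03] op 1.002
shift [-390.8 -127.6   44.6] turn [-1.000e-03  1.000e-03  2.445e+00]invalid input: not JSON, or not a number
```

```bash
python3 -m jog '[[[-390.8,-127.6,44.6],[0,0,2.445],1],[[-390.8,-127.6,44.6],[0,0,2.445],1],[[-390.8,-127.6,44.6],[0,0,2.445],1],[[-390.8,-127.6,44.6],[0,0,2.445],1],[[-390.8,-127.6,44.6],[0,0,2.445],1],[[-390.8,-127.6,44.6],[0,0,2.445],1],[[-390.8,-127.6,44.6],[0,0,2.445],1],[[-390.8,-127.6,44.6],[0,0,2.445],1],[[-390.8,-127.6,44.6],[0,0,2.445],1],[[-390.8,-127.6,44.6],[0,0,2.445],1],[[-390.8,-127.6,44.6],[0,0,2.445],1],[[-390.8,-127.6,44.6],[0,0,2.445],1],[[-390.8,-127.6,44.6],[0,0,2.445],1],[[-390.8,-127.6,44.6],[0,0,2.445],1],[[-390.8,-127.6,44.6],[0,0,2.445],1],[[-390.8,-127.6,44.6],[0,0,2.445],1],[[-390.8,-127.6,44.6],[0,0,2.445],1],[[-390.8,-127.6,44.6],[0,0,2.445],1],[[-390.8,-127.6,44.6],[0,0,2.445],1],[[-390.8,-127.6,44.6],[0,0,2.445],1]]'
python3 - <<'E'
from h import *
plan((0.5466,0.2315,0.05),-76)
c=get_calibration("wrist"); p,d=camera("wrist"); cv2.imwrite("pics/w1.png",p[:,:,::-1]); np.save("pics/w1.npy",d)
import json; json.dump({k:np.array(v).tolist() for k,v in c.items()},open("pics/w1.json","w"))
E
```

```text
time_s: 1.82
eef_pos: [0.5464, 0.2315, 0.1997]
eef_rot: [0.001, 0.993, 0.119, -0.001]
wrist_force: [0.3, 0.4, 0.2]
opening: 1.002
t 1.82 pos [0.5464 0.2315 0.1997] yaw_y -76.3 F [0.3 0.4 0.2] T [-0.04  0.02  0.  ] op 1.002
shift [ 5.000e-01 -1.000e-01  1.497e+02] turn [ 0.001  0.002 -0.006]
```

View pics/w1.png

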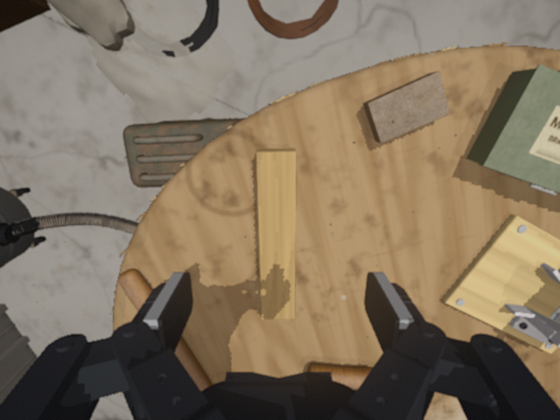

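The wrist view shows the batten upright between the jaws, with corners near (257,150), (296,150), (296,318) and (263,319). I'll refine its pose from an enlarged crop.

```bash
python3 - <<'E'
import cv2
p=cv2.imread("pics/w1.png")
cv2.imwrite("pics/w1c.png",cv2.resize(p[140:330,220:320],None,fx=3,fy=3,interpolation=cv2.INTER_CUBIC))
cv2.imwrite("pics/w1d.png",cv2.resize(p[200:360,430:560],None,fx=4,fy=3.5,interpolation=cv2.INTER_CUBIC))
E
```

```text
(no output)
```

View pics/w1c.png

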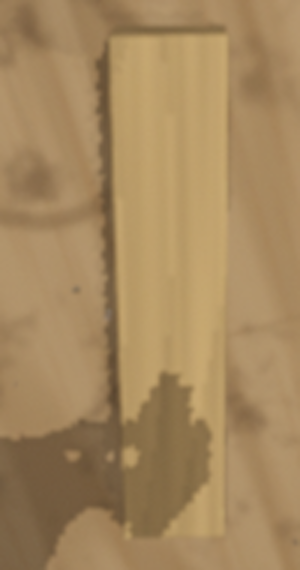

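```bash
python3 - <<'E'
from h import *
import json
c=json.load(open("pics/w1.json"))
B=np.array([(110,34),(226,33),(224,537),(125,537)])/3+[220,140]-.3
w=pix2w(c,B,0.025); print(np.round(w,4), np.linalg.norm(np.diff(w,axis=0),axis=1))
t,a,r=fit2([(-.02,.1),(.02,.1),(.02,-.1),(-.02,-.1)],w); print(t,np.degrees(a),np.round(r*1e3,1))
ya=np.array([-np.sin(a),np.cos(a)]); g=t+.06*ya; print(g)
plan((*g,0.020),np.degrees(a))
E
```

```text
[[0.5816 0.2622 0.025 ]
 [0.5908 0.2253 0.025 ]
 [0.3974 0.1756 0.025 ]
 [0.3881 0.2141 0.025 ]] [0.03804521 0.19968002 0.03958111]
[0.48948084 0.21930409] -75.82055548165097 [[ 0.  -1. ]
 [-0.5  0.9]
 [-0.   0.2]
 [ 0.5 -0.1]]
[0.54765284 0.23400166]
t 1.87 pos [0.5463 0.2315 0.1996] yaw_y -76.4 F [-0.4 -0.7  0.4] T [-0.   -0.04  0.03] op 1.001
shift [  2.2  -2.3 179.6] turn [ 0.001  0.002 -0.011]
```

```bash
python3 -m jog '[[[2.2,-2.3,40],[0,0,-0.011],1],[[2.2,-2.3,80],[0,0,-0.011],1],[[2.2,-2.3,120],[0,0,-0.011],1],[[2.2,-2.3,150],[0,0,-0.011],1],[[2.2,-2.3,170],[0,0,-0.011],0.8],[[2.2,-2.3,183.5],[0,0,-0.011],0.7],[[2.2,-2.3,183.5],[0,0,-0.011],0.7],[[2.2,-2.3,183.5],[0,0,-0.011],0.6],[[2.2,-2.3,183.5],[0,0,-0.011],0.3],[[2.2,-2.3,183.5],[0,0,-0.011],0.3],[[2.2,-2.3,183.5],[0,0,-0.011],0.3],[[2.2,-2.3,183.5],[0,0,-0.011],0.3],[[2.2,-2.3,183.5],[0,0,-0.011],0.3]]'
python3 - <<'E'
from h import *
plan((0.5476,0.234,0.12),-75.8)
E
```

```text
time_s: 2.95
eef_pos: [0.5492, 0.2344, 0.0181]
eef_rot: [0.0, 0.992, 0.124, 0.001]
wrist_force: [-0.5, 1.2, 7.1]
opening: 0.449
t 2.95 pos [0.5492 0.2344 0.0181] yaw_y -75.8 F [-0.5  1.2  7.1] T [0.02 0.12 0.07] op 0.449
shift [-1.500e+00  1.000e-01 -1.019e+02] turn [ 0.001 -0.002  0.   ]
```

```bash
python3 -m jog '[[[0,0,-10],[0,0,0],0.3],[[0,0,-25],[0,0,0],0.3],[[0,0,-50],[0,0,0],0.3],[[0,0,-80],[0,0,0],0.3],[[0,0,-100],[0,0,0],0.3],[[0,0,-100],[0,0,0],0.3]]'
python3 - <<'E'
from h import *
a=np.radians(-13.11); yj=np.array([-np.sin(a),np.cos(a)]); t=np.array([.4902,-.1209])
p=t+yj*.225; print(p)
plan((*p,0.10),-13.1)
c=get_calibration("top"); p,d=camera("top"); cv2.imwrite("pics/t1.png",cv2.resize(p[100:300,90:370,::-1],None,fx=2.8,fy=2.8))
p,d=camera("wrist"); cv2.imwrite("pics/w2.png",p[:,:,::-1])
E
```

```text
time_s: 3.45
eef_pos: [0.5524, 0.2353, 0.1244]
eef_rot: [-0.0, 0.992, 0.124, 0.006]
wrist_force: [1.8, 0.3, -0.3]
opening: 0.452
[0.54123479 0.09823569]
t 3.45 pos [0.5524 0.2353 0.1244] yaw_y -75.8 F [ 1.8  0.3 -0.3] T [-0.01 -0.11  0.06] op 0.452
shift [-44.7 130.1  24.1] turn [ 0.007 -0.009 -1.094]
```

View pics/w2.png

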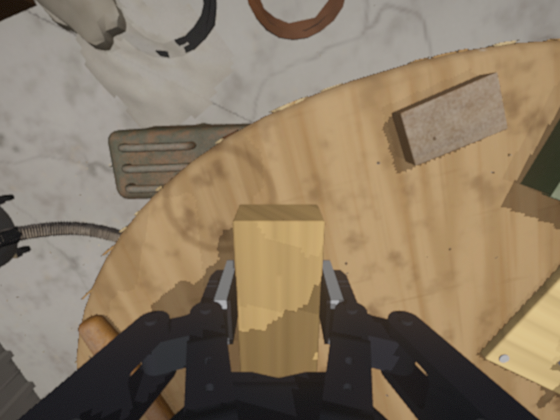

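View pics/t1.png

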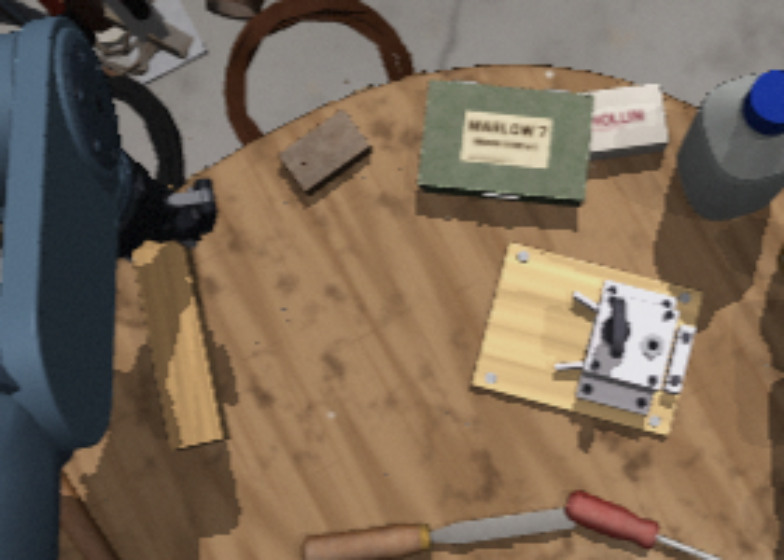

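```bash
python3 -m jog '[[[-10,30,10],[0,0,-0.12],0.3],[[-20,60,20],[0,0,-0.24],0.3],[[-30,90,24],[0,0,-0.36],0.3],[[-44.7,130,24],[0.007,-0.009,-0.48],0.3],[[-44.7,130,24],[0.007,-0.009,-0.6],0.3],[[-44.7,130,24],[0.007,-0.009,-0.72],0.3],[[-44.7,130,24],[0.007,-0.009,-0.84],0.3],[[-44.7,130,24],[0.007,-0.009,-0.96],0.3],[[-44.7,130,24],[0.007,-0.009,-1.094],0.3],[[-44.7,130,24],[0.007,-0.009,-1.094],0.3],[[-44.7,130,24],[0.007,-0.009,-1.094],0.3]]'
python3 - <<'E'
from h import *
a=np.radians(-13.11); yj=np.array([-np.sin(a),np.cos(a)]); t=np.array([.4902,-.1209])
p=t+yj*.225
plan((*p,0.04),-13.1)
c=get_calibration("top"); p,d=camera("top"); cv2.imwrite("pics/t2.png",cv2.resize(p[130:270,190:360,::-1],None,fx=4,fy=4,interpolation=cv2.INTER_CUBIC))
c=get_calibration("wrist");p,d=camera("wrist"); cv2.imwrite("pics/w3.png",p[:,:,::-1]); np.save("pics/w3.npy",d)
import json; json.dump({k:np.array(v).tolist() for k,v in c.items()},open("pics/w3.json","w"))
E
```

```text
time_s: 4.47
eef_pos: [0.5372, 0.0976, 0.0943]
eef_rot: [-0.002, 0.784, 0.621, -0.004]
wrist_force: [0.6, -0.4, -0.5]
opening: 0.452
t 4.47 pos [0.5372 0.0976 0.0943] yaw_y -13.3 F [ 0.6 -0.4 -0.5] T [0.02 0.01 0.03] op 0.452
shift [ 1.7  4.2 54.3] turn [-0.008  0.003 -0.003]
```

View pics/t2.png

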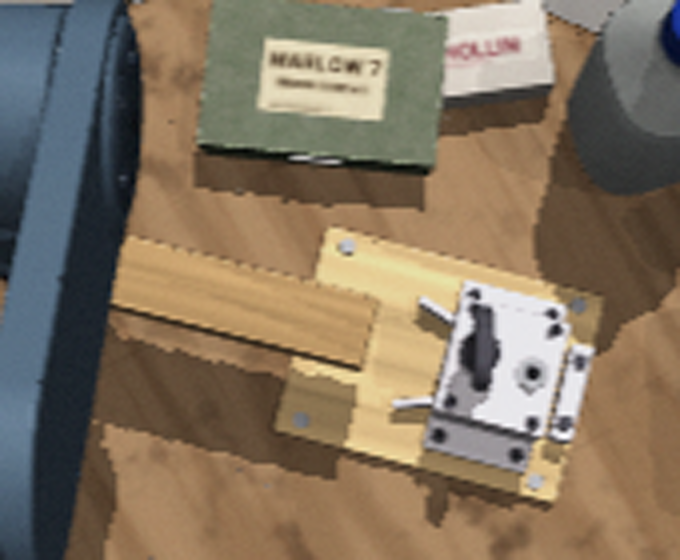

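View pics/w3.png

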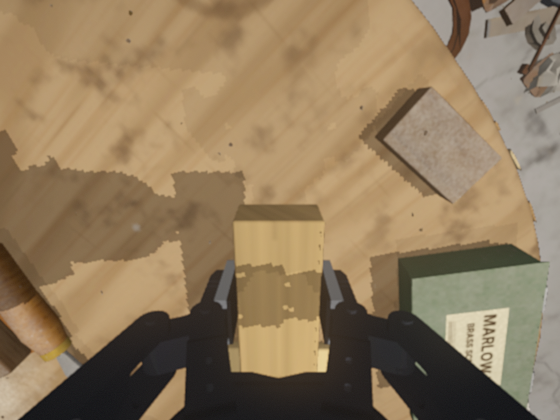

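```bash
cat >> h.py <<'E'
JA=np.radians(-13.11);JT=np.array([.4902,-.1209]);JR=np.array([[np.cos(JA),-np.sin(JA)],[np.sin(JA),np.cos(JA)]])
def toJ(w): w=np.atleast_2d(w); return np.c_[(w[:,:2]-JT)@JR,w[:,2]]
def fromJ(x,y): return JT+JR@np.array([x,y])
E
python3 - <<'E'
from h import *
import json
c=get_calibration("top")
B=np.array([(378,297),(361,368),(126,238),(112,304)])/4+[190,130]-.4
for z in (.095,.1013): print(np.round(toJ(pix2w(c,B,z))*1e3,1))
c=json.load(open("pics/w3.json")); d=np.load("pics/w3.npy"); T=np.array(c["world_from_camera"])
for u,v in [(278,225),(278,240),(278,260),(278,290),(278,320),(278,350),(245,240),(310,240),(300,100)]:
    dd=np.median(d[v-2:v+3,u-2:u+3]); P=T[:3,:3]@np.array([(u-c["cx"])/c["fx"]*dd,(v-c["cy"])/c["fy"]*dd,dd])+T[:3,3]; print(u,v,np.round(P*1e3,1),np.round(toJ(P)*1e3,1))
# end corners
for z in (.1,.1013): print(np.round(toJ(pix2w(c,[(237,220),(322,220)],z))*1e3,1))
print(toJ(get_obs()["eef_pos"]))
E
```

```text
[[ 17.1  61.7  95. ]
 [-23.7  61.2  95. ]
 [ 15.2 205.9  95. ]
 [-22.6 203.8  95. ]]
[[ 16.1  61.5 101.3]
 [-24.4  61.1 101.3]
 [ 14.2 204.8 101.3]
 [-23.3 202.7 101.3]]
278 225 [545.4 132.9 101.1] [[ -3.8 259.7 101.1]]
278 240 [543.8 126.1 101.2] [[ -3.8 252.7 101.2]]
278 260 [541.5 116.6 101.4] [[ -3.9 243.  101.4]]
278 290 [537.9 101.4 101.3] [[ -4.  227.3 101.3]]
278 320 [534.   85.1 101.4] [[ -4.  210.6 101.4]]
278 350 [529.8  67.3 101.4] [[ -4.1 192.3 101.4]]
245 240 [529.8 129.5 101.4] [[-18.2 252.8 101.4]]
310 240 [557.4 122.8 101. ] [[ 10.1 252.6 101. ]]
300 100 [ 5.713e+02  1.798e+02 -2.000e-01] [[ 1.070e+01  3.113e+02 -2.000e-01]]
[[-21.5 261.6 100. ]
 [ 15.1 261.6 100. ]]
[[-21.3 262.1 101.3]
 [ 14.9 262.1 101.3]]
[[-0.00331779  0.22363517  0.09483088]]
```

```bash
python3 -m jog '[[[0.5,4,25],[-0.008,0.003,-0.003],0.3],[[0.5,4,45],[-0.008,0.003,-0.003],0.3],[[0.5,4,57],[-0.008,0.003,-0.003],0.3],[[0.5,4,63],[-0.008,0.003,-0.003],0.3],[[0.5,4,63],[-0.008,0.003,-0.003],0.3],[[0.5,4,63],[-0.008,0.003,-0.003],0.3]]'
python3 - <<'E'
from h import *
p=fromJ(0,.17)
plan((*p,0.03),-13.1); print(toJ(get_obs()["eef_pos"])*1e3)
c=get_calibration("top"); p,d=camera("top"); cv2.imwrite("pics/t3.png",cv2.resize(p[130:270,190:360,::-1],None,fx=4,fy=4,interpolation=cv2.INTER_CUBIC))
E
```

```text
time_s: 5.07
eef_pos: [0.5414, 0.0972, 0.032]
eef_rot: [0.0, 0.783, 0.621, 0.0]
wrist_force: [0.6, -0.7, -0.7]
opening: 0.453
t 5.07 pos [0.5414 0.0972 0.032 ] yaw_y -13.2 F [ 0.6 -0.7 -0.7] T [0.03 0.01 0.03] op 0.453
shift [-54.   -0.3   2. ] turn [ 0.001  0.    -0.001]
[[  0.37349541 223.99141833  32.00952208]]
```

View pics/t3.png

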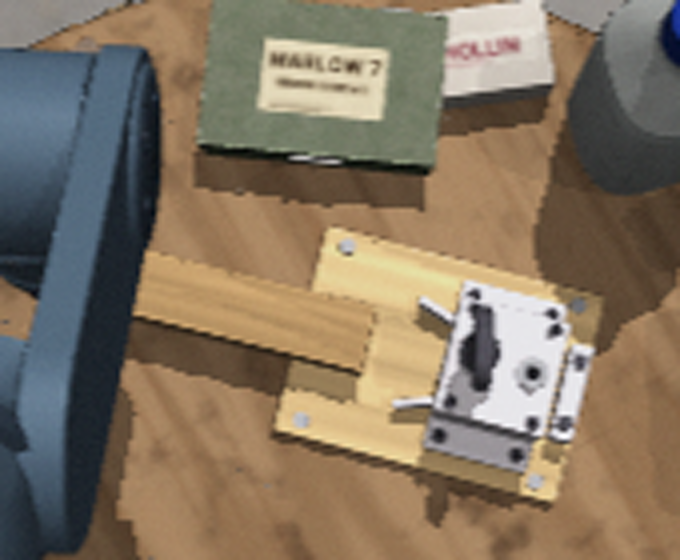

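```bash
python3 - <<'E'
from h import *
c=get_calibration("top")
f=lambda L,z:print(np.round(toJ(pix2w(c,np.array(L)/4+[190,130]-.4,z))*1e3,1))
f([(377,309),(361,371),(148,252),(134,317)],.0387)
f([(422,302),(395,404)],.028)
# bed corners, stop corners (z32)
f([(332,228),(275,433),(556,503),(603,297)],.010)
f([(571,343),(594,349),(572,442),(549,436)],.032)
f([(467,280),(570,306),(540,436),(436,408)],.068)
E
```

```text
[[ 18.8  61.7  38.7]
 [-19.1  61.9  38.7]
 [ 18.9 201.2  38.7]
 [-20.6 199.1  38.7]]
[[ 31.   36.9  28. ]
 [-32.1  37.9  28. ]]
[[ 64.9 100.9  10. ]
 [-64.9 103.5  10. ]
 [-64.7 -69.8  10. ]
 [ 63.7 -69.2  10. ]]
[[ 28.  -54.5  32. ]
 [ 27.8 -68.6  32. ]
 [-29.  -68.4  32. ]
 [-28.8 -54.4  32. ]]
[[ 43.3  15.1  68. ]
 [ 43.  -45.5  68. ]
 [-33.6 -45.9  68. ]
 [-32.5  15.   68. ]]
```

```bash
python3 -m jog '[[[0,-0.2,2],[0,0,0],0.3],[[0,-0.2,3.2],[0,0,0],0.3],[[-4,-0.2,3.2],[0,0,0],0.3],[[-12,-0.2,3.2],[0,0,0],0.3],[[-22,-0.2,3.2],[0,0,0],0.3],[[-32,-0.2,3.2],[0,0,0],0.3],[[-40,-0.2,3.2],[0,0,0],0.3],[[-45,-0.2,3.2],[0,0,0],0.3],[[-45,-0.2,3.2],[0,0,0],0.3]]'
python3 - <<'E'
from h import *
p=fromJ(0,.1068)
plan((*p,0.0285),-13.1); print(toJ(get_obs()["eef_pos"])*1e3)
c=get_calibration("top"); p,d=camera("top"); cv2.imwrite("pics/t4.png",cv2.resize(p[130:270,190:360,::-1],None,fx=4,fy=4,interpolation=cv2.INTER_CUBIC))
E
```

```text
time_s: 5.87
eef_pos: [0.5313, 0.0519, 0.0294]
eef_rot: [0.001, 0.784, 0.621, 0.001]
wrist_force: [0.6, -1.1, -0.7]
opening: 0.455
t 5.87 pos [0.5313 0.0519 0.0294] yaw_y -13.2 F [ 0.6 -1.1 -0.7] T [ 0.02 -0.02  0.04] op 0.455
shift [-70.9  -0.6   0.9] turn [ 0.002  0.    -0.003]
[[  0.8006622  177.66056465  29.41161638]]
```

View pics/t4.png

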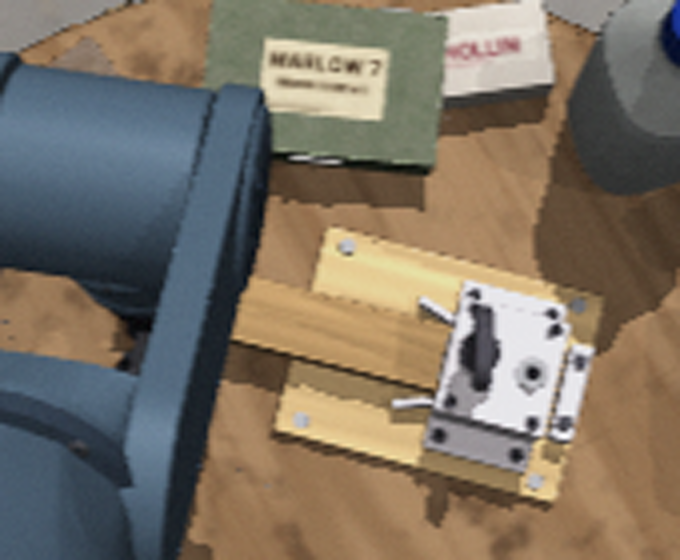

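The batten enters the flare centred. I'll lower it about 0.9 mm more onto the bed and feed under the shoe.

```bash
python3 -m jog '[[[0,-0.6,0.8],[0,0,0],0.3],[[-2,-0.6,1.0],[0,0,0],0.3],[[-6,-0.6,1.0],[0,0,0],0.3],[[-11,-0.6,1.0],[0,0,0],0.3],[[-16,-0.6,1.0],[0,0,0],0.3],[[-21,-0.6,1.0],[0,0,0],0.3],[[-26,-0.6,1.0],[0,0,0],0.3],[[-30,-0.6,1.0],[0,0,0],0.3],[[-30,-0.6,1.0],[0,0,0],0.3]]'
python3 - <<'E'
from h import *
p=fromJ(0,.1068)
plan((*p,0.0285),-13.1); print(toJ(get_obs()["eef_pos"])*1e3)
E
```

```text
time_s: 6.67
eef_pos: [0.5238, 0.0226, 0.0284]
eef_rot: [0.001, 0.784, 0.621, 0.001]
wrist_force: [0.0, 0.2, -0.5]
opening: 0.458
t 6.67 pos [0.5238 0.0226 0.0284] yaw_y -13.3 F [ 0.   0.2 -0.5] T [ 0.03 -0.05  0.  ] op 0.458
shift [-40.6  -0.1  -0.1] turn [ 0.002 -0.    -0.003]
[[  0.21356493 147.39746561  28.44181102]]
```

```bash
python3 -m jog '[[[-3,0,0],[0,0,0],0.3],[[-9,0,0],[0,0,0],0.3],[[-15,0,0],[0,0,0],0.3],[[-21,0,0],[0,0,0],0.3],[[-27,0,0],[0,0,0],0.3],[[-32,0,0],[0,0,0],0.3],[[-35,0,0],[0,0,0],0.3],[[-37,0,0],[0,0,0],0.3],[[-37,0,0],[0,0,0],0.3]]'
python3 - <<'E'
from h import *
p=fromJ(0,.1068)
plan((*p,0.0285),-13.1); print(toJ(get_obs()["eef_pos"])*1e3)
E
python3 -m jog '[[[-1.5,0,0],[0,0,0],0.3],[[-3,0,0],[0,0,0],0.3],[[-4,0,0],[0,0,0],0.3],[[-5,0,0],[0,0,0],0.3],[[-5,0,0],[0,0,0],0.3]]'
python3 - <<'E'
from h import *
p=fromJ(0,.1068)
plan((*p,0.0285),-13.1); print(toJ(get_obs()["eef_pos"])*1e3)
E
```

```text
time_s: 7.42
eef_pos: [0.5153, -0.0138, 0.0285]
eef_rot: [0.001, 0.784, 0.62, 0.001]
wrist_force: [0.0, -0.4, -0.9]
opening: 0.453
t 7.42 pos [ 0.5153 -0.0138  0.0285] yaw_y -13.3 F [ 0.  -0.4 -0.9] T [ 0.01 -0.03 -0.02] op 0.453
shift [-3.2 -0.1 -0.1] turn [ 0.002 -0.    -0.004]
[[  0.15040083 109.99544532  28.45033352]]
time_s: 7.83
eef_pos: [0.5149, -0.0165, 0.0287]
eef_rot: [-0.0, 0.785, 0.62, 0.002]
wrist_force: [4.0, 11.5, 0.4]
opening: 0.456
t 7.83 pos [ 0.5149 -0.0165  0.0287] yaw_y -13.4 F [ 4.  11.5  0.4] T [ 1.82 -0.51 -0.08] op 0.456
shift [-0.5 -0.4  0.2] turn [ 0.003 -0.004 -0.005]
[[  0.36788384 107.28481656  28.72612817]]
```

```bash
python3 -m jog '[[[0,0,0],[0,0,0],0.5],[[0,0,0],[0,0,0],0.6],[[0,0,0],[0,0,0],0.68],[[0,0,0],[0,0,0],0.68],[[0,0,-8],[0,0,0],0.68],[[0,0,-25],[0,0,0],0.68],[[0,0,-60],[0,0,0],0.68],[[0,0,-100],[0,0,0],0.68],[[0,0,-140],[0,0,0],0.68],[[0,0,-180],[0,0,0],0.68],[[0,0,-190],[0,0,0],0.68],[[0,0,-190],[0,0,0],0.68]]'
python3 - <<'E'
from h import *
plan((*fromJ(0,.0),0.22),90); print(toJ(get_obs()["eef_pos"])*1e3)
import json
c=get_calibration("wrist");p,d=camera("wrist"); cv2.imwrite("pics/w5.png",p[:,:,::-1]); np.save("pics/w5.npy",d)
json.dump({k:np.array(v).tolist() for k,v in c.items()},open("pics/w5.json","w"))
p,d=camera("top"); cv2.imwrite("pics/t5.png",cv2.resize(p[130:270,190:360,::-1],None,fx=4,fy=4,interpolation=cv2.INTER_CUBIC))
E
```

```text
time_s: 8.83
eef_pos: [0.5167, -0.0179, 0.2239]
eef_rot: [0.004, 0.785, 0.62, 0.005]
wrist_force: [0.9, 0.0, -0.6]
opening: 0.679
t 8.83 pos [ 0.5167 -0.0179  0.2239] yaw_y -13.4 F [ 0.9  0.  -0.6] T [0.02 0.02 0.01] op 0.679
shift [-106.3   -2.     3.5] turn [ 0.012  0.008 -1.804]
[[  2.45905965 106.28493409 223.85143452]]
```

View pics/w5.png

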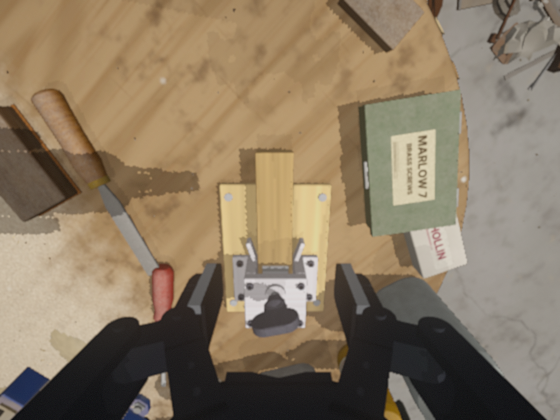

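View pics/t5.png

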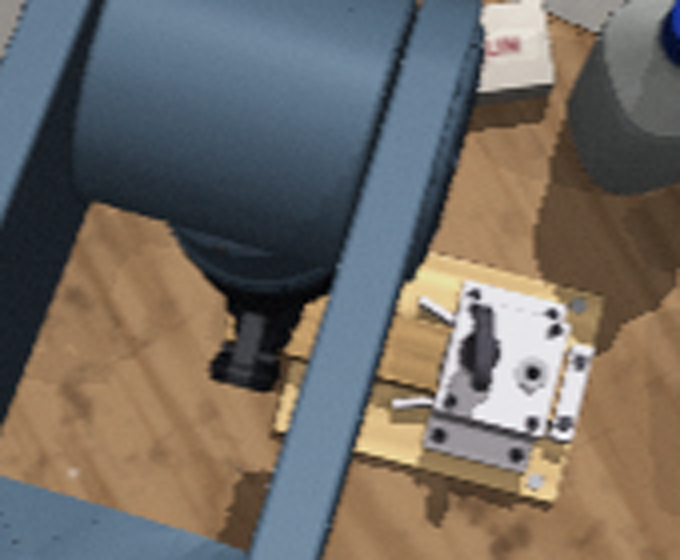

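The batten lies in the channel, its outer end at about row 152 (columns 257–293), and the paddle is at about (275,318). Enlarging to measure both.

```bash
python3 - <<'E'
from h import *
import json
p=cv2.imread("pics/w5.png"); cv2.imwrite("pics/w5c.png",cv2.resize(p[230:345,215:335],None,fx=5,fy=5,interpolation=cv2.INTER_CUBIC))
p=cv2.imread("pics/t5.png"); cv2.imwrite("pics/t5c.png",cv2.resize(p[270:420,420:570],None,fx=4,fy=4,interpolation=cv2.INTER_CUBIC))
c=json.load(open("pics/w5.json"))
print(np.round(toJ(pix2w(c,[(257,153),(293,153)],.035))*1e3,1), np.round(toJ(pix2w(c,[(220,184),(330,185)],.010))*1e3,1))
E
```

```text
[[-17.3 145.1  35. ]
 [ 19.9 144.8  35. ]] [[-62.2 106.5  10. ]
 [ 64.6 104.2  10. ]]
```

View pics/w5c.png

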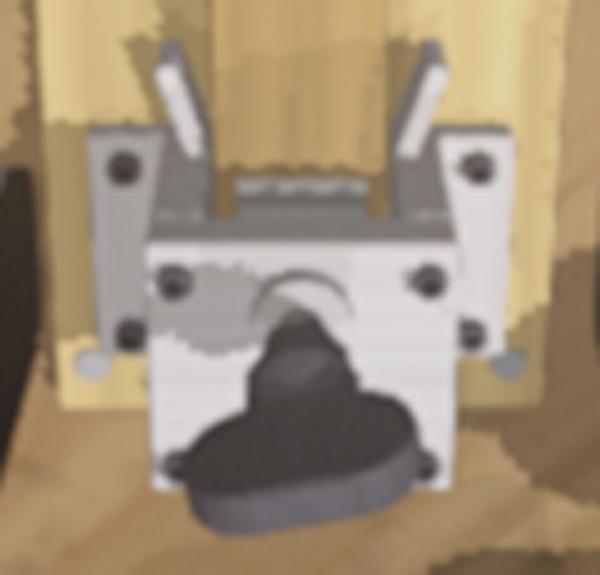

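View pics/t5c.png

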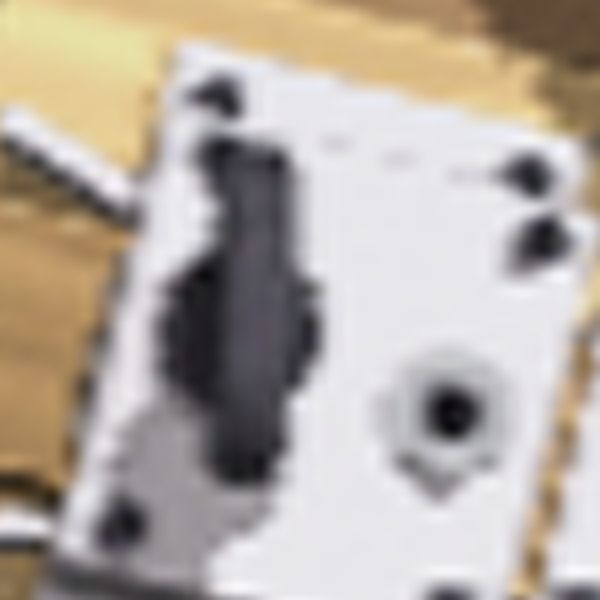

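```bash
python3 - <<'E'
from h import *
import json
c=json.load(open("pics/w5.json"))
w=pix2w(c,np.array([(205,492),(410,455),(225,533),(405,500),(195,500),(416,475)])/5+[215,230]-.4,.130)
for i,j in ((0,1),(2,3),(4,5)):
    v=w[j]-w[i]; print("angle",np.degrees(np.arctan2(v[1],v[0])),np.linalg.norm(v))
print("centre J",np.round(toJ(w).mean(0)*1e3,1), np.round(w.mean(0),4))
c=get_calibration("top")
w=pix2w(c,np.array([(265,145),(240,480),(225,170),(215,440),(293,165),(283,455)])/16+np.array([420,270])/4+[190,130]-.4,.130)
for i,j in ((1,0),(3,2),(5,4)):
    v=w[j]-w[i]; print("angle",np.degrees(np.arctan2(v[1],v[0])),np.linalg.norm(v))
print("centre J",np.round(toJ(w).mean(0)*1e3,1), np.round(w.mean(0),4))
E
```

```text
angle -1.649662233173643 0.0370408531775168
angle -1.3488613320298595 0.032918441224148706
angle -6.175143823291501 0.039542470699644575
centre J [  1.    4.2 130. ] [ 0.4922 -0.117   0.13  ]
angle -3.8699440489377928 0.04507326644836101
angle -1.7038573633789553 0.03624698476213278
angle -1.6361904869310533 0.03892510251663897
centre J [ -0.9   0.  130. ] [ 0.4893 -0.1207  0.13  ]
```

```bash
python3 - <<'E'
from h import *
plan((0.4904,-0.1205,0.20),88)
E
```

```text
t 8.93 pos [ 0.514  -0.0172  0.2188] yaw_y -13.4 F [-0.9  0.   0.1] T [0.   0.   0.02] op 0.682
shift [-106.     0.9   18.4] turn [ 0.006  0.    -1.769]
```

```bash
python3 -m jog '[[[-25,0,0],[0,0,-0.12],0.6],[[-50,0.5,5],[0,0,-0.24],0.6],[[-75,0.9,10],[0,0,-0.36],0.6],[[-95,0.9,15],[0,0,-0.48],0.6],[[-106,0.9,18.4],[0.006,0,-0.6],0.6],[[-106,0.9,18.4],[0.006,0,-0.72],0.6],[[-106,0.9,18.4],[0.006,0,-0.84],0.6],[[-106,0.9,18.4],[0.006,0,-0.96],0.6],[[-106,0.9,18.4],[0.006,0,-1.08],0.6],[[-106,0.9,18.4],[0.006,0,-1.2],0.6],[[-106,0.9,18.4],[0.006,0,-1.32],0.6],[[-106,0.9,18.4],[0.006,0,-1.44],0.6],[[-106,0.9,18.4],[0.006,0,-1.56],0.6],[[-106,0.9,18.4],[0.006,0,-1.68],0.6],[[-106,0.9,18.4],[0.006,0,-1.769],0.6],[[-106,0.9,18.4],[0.006,0,-1.769],0.6],[[-106,0.9,18.4],[0.006,0,-1.769],0.6]]'
python3 - <<'E'
from h import *
plan((0.4904,-0.1205,0.122),88)
print(np.degrees(get_obs()["q"]).round(1))
import json
c=get_calibration("wrist");p,d=camera("wrist"); cv2.imwrite("pics/w6.png",p[:,:,::-1]); np.save("pics/w6.npy",d)
json.dump({k:np.array(v).tolist() for k,v in c.items()},open("pics/w6.json","w"))
E
```

```text
time_s: 10.35
eef_pos: [0.4893, -0.12, 0.198]
eef_rot: [-0.002, 0.019, 1.0, 0.001]
wrist_force: [-0.3, 0.5, -1.0]
opening: 0.604
t 10.35 pos [ 0.4893 -0.12    0.198 ] yaw_y 87.8 F [-0.3  0.5 -1. ] T [0.   0.02 0.01] op 0.604
shift [-1.4 -0.6 76. ] turn [ 0.001 -0.003 -0.003]
[ -27.3    4.2  104.7   -0.    71.3 -115.1]
```

View pics/w6.png

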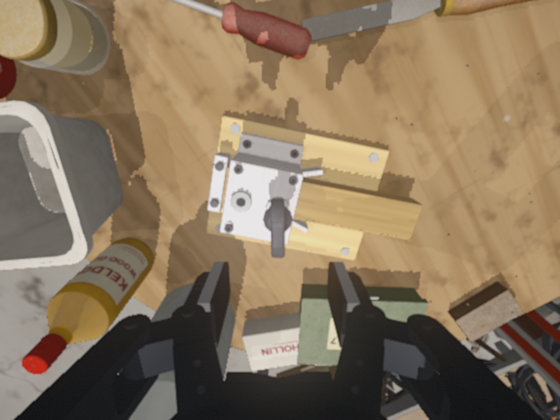

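The paddle (column 278, rows 205–255) is aligned with the tool's x and lies midway between the jaws. Descending and closing.

```bash
python3 -m jog '[[[-1.4,-0.6,25],[0,0,0],0.6],[[-1.4,-0.6,45],[0,0,0],0.6],[[-1.4,-0.6,60],[0,0,0],0.5],[[-1.4,-0.6,72],[0,0,0],0.4],[[-1.4,-0.6,76],[0,0,0],0.35],[[-1.4,-0.6,76],[0,0,0],0.3],[[-1.4,-0.6,76],[0,0,0],0.2],[[-1.4,-0.6,76],[0,0,0],0],[[-1.4,-0.6,76],[0,0,0],0],[[-1.4,-0.6,76],[0,0,0],0],[[-1.4,-0.6,76],[0,0,0],0]]'
python3 - <<'E'
from h import *
plan((0.4904,-0.1205,0.122),88); print(toJ(get_obs()["eef_pos"])*1e3)
c=get_calibration("wrist");p,d=camera("wrist"); cv2.imwrite("pics/w7.png",p[:,:,::-1])
E
```

```text
time_s: 11.32
eef_pos: [0.4912, -0.1208, 0.1233]
eef_rot: [-0.001, 0.019, 1.0, 0.0]
wrist_force: [-0.0, 1.3, 3.0]
opening: 0.103
t 11.32 pos [ 0.4912 -0.1208  0.1233] yaw_y 87.8 F [-0.   1.3  3. ] T [0.18 0.11 0.06] op 0.103
shift [0.8 0.3 1.3] turn [ 0.    -0.001 -0.003]
[[  0.95900401   0.30781748 123.26047938]]
```

View pics/w7.png

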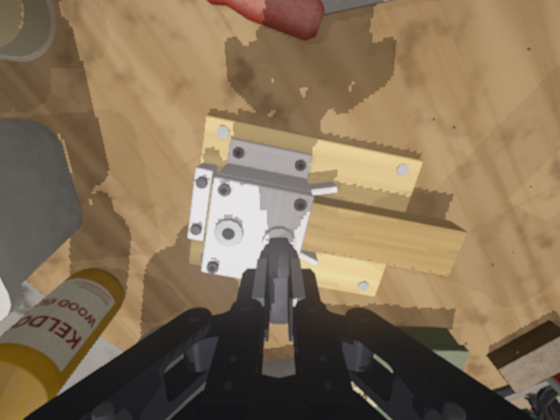

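Gripped at opening 0.103. Turning clockwise (+ about the tool's z), following down 0.64 mm/rad.

```bash
python3 -m jog '[[[0,0,0.1],[0,0,0.1],0],[[0,0,0.1],[0,0,0.2],0],[[0,0,0.2],[0,0,0.3],0],[[0,0,0.3],[0,0,0.4],0],[[0,0,0.3],[0,0,0.5],0],[[0,0,0.4],[0,0,0.6],0],[[0,0,0.4],[0,0,0.7],0],[[0,0,0.5],[0,0,0.8],0],[[0,0,0.6],[0,0,0.9],0],[[0,0,0.6],[0,0,1.0],0],[[0,0,0.7],[0,0,1.1],0],[[0,0,0.8],[0,0,1.2],0],[[0,0,0.8],[0,0,1.3],0],[[0,0,0.9],[0,0,1.4],0],[[0,0,0.9],[0,0,1.5],0],[[0,0,0.9],[0,0,1.5],0]]'
python3 - <<'E'
from h import *
plan((0.4904,-0.1205,0.122),0); print(toJ(get_obs()["eef_pos"])*1e3)
c=get_calibration("wrist");p,d=camera("wrist"); cv2.imwrite("pics/w8.png",p[:,:,::-1])
p,d=camera("scene"); cv2.imwrite("pics/s8.png",cv2.resize(p[180:290,230:370,::-1],None,fx=5,fy=5,interpolation=cv2.INTER_CUBIC))
E
```

```text
time_s: 12.7
eef_pos: [0.4909, -0.121, 0.1223]
eef_rot: [-0.001, 0.697, 0.717, -0.001]
wrist_force: [-1.4, -0.6, -0.3]
opening: 0.101
t 12.70 pos [ 0.4909 -0.121   0.1223] yaw_y 1.7 F [-1.4 -0.6 -0.3] T [-0.08  0.37 -0.07] op 0.101
shift [ 0.5 -0.5  0.3] turn [-0.002 -0.     0.029]
[[6.78573699e-01 7.29789772e-02 1.22330934e+02]]
```

View pics/w8.png

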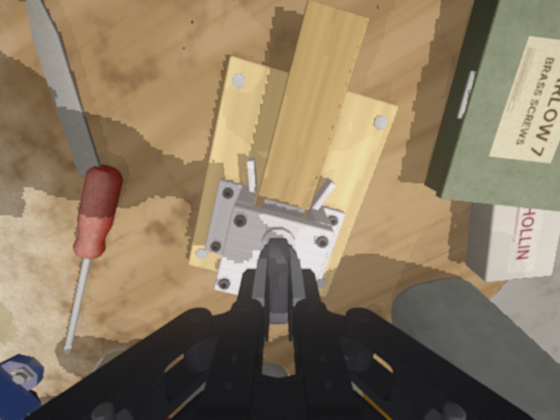

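View pics/s8.png

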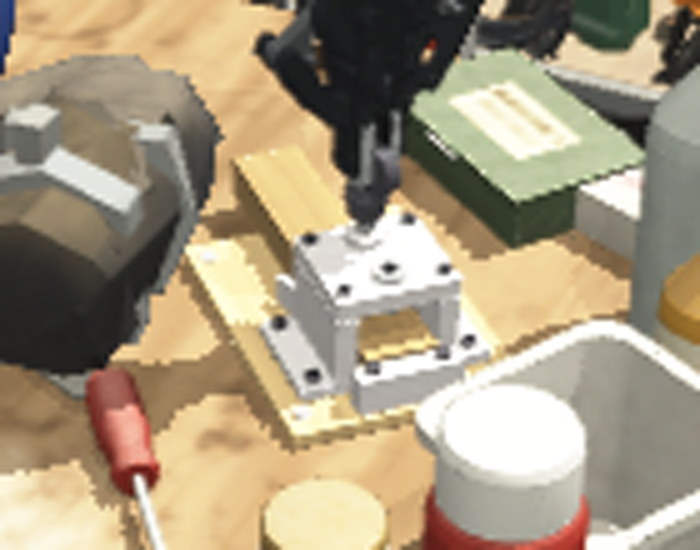

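```bash
python3 -m jog '[[[0,0,0.1],[0,0,0.1],0],[[0,0,0.1],[0,0,0.2],0],[[0,0,0.2],[0,0,0.3],0],[[0,0,0.3],[0,0,0.4],0],[[0,0,0.3],[0,0,0.5],0],[[0,0,0.4],[0,0,0.6],0],[[0,0,0.4],[0,0,0.7],0],[[0,0,0.5],[0,0,0.8],0],[[0,0,0.6],[0,0,0.9],0],[[0,0,0.6],[0,0,1.0],0],[[0,0,0.7],[0,0,1.1],0],[[0,0,0.7],[0,0,1.1],0]]'
python3 - <<'E'
from h import *
plan((0.4904,-0.1205,0.122),-103)
E
python3 -m jog '[[[0,0,0.1],[0,0,0.1],0],[[0,0,0.1],[0,0,0.2],0],[[0,0,0.1],[0,0,0.2],0]]'
python3 - <<'E'
from h import *
plan((0.4904,-0.1205,0.122),-103)
E
python3 -m jog '[[[0,0,0.1],[0,0,0.1],0],[[0,0,0.1],[0,0,0.2],0],[[0,0,0.1],[0,0,0.2],0]]'
python3 - <<'E'
from h import *
plan((0.4904,-0.1205,0.122),-103)
E
```

```text
time_s: 13.8
eef_pos: [0.4906, -0.1208, 0.1216]
eef_rot: [-0.001, 0.968, 0.25, -0.001]
wrist_force: [-2.2, 0.3, 1.3]
opening: 0.098
t 13.80 pos [ 0.4906 -0.1208  0.1216] yaw_y -61.0 F [-2.2  0.3  1.3] T [ 0.15  0.43 -0.14] op 0.098
shift [-0.1 -0.4 -0.4] turn [-0.001  0.003  0.732]
time_s: 14.05
eef_pos: [0.4905, -0.1207, 0.1215]
eef_rot: [-0.001, 0.988, 0.153, -0.001]
wrist_force: [-1.6, 0.2, 1.5]
opening: 0.102
t 14.05 pos [ 0.4905 -0.1207  0.1215] yaw_y -72.4 F [-1.6  0.2  1.5] T [ 0.1   0.35 -0.04] op 0.102
shift [-0.1 -0.3 -0.5] turn [-0.001  0.003  0.534]
time_s: 14.3
eef_pos: [0.4905, -0.1207, 0.1214]
eef_rot: [-0.001, 0.999, 0.055, -0.001]
wrist_force: [-0.7, 0.3, 2.1]
opening: 0.105
t 14.30 pos [ 0.4905 -0.1207  0.1214] yaw_y -83.7 F [-0.7  0.3  2.1] T [ 0.08  0.31 -0.07] op 0.105
shift [-0.1 -0.2 -0.6] turn [-0.001  0.003  0.336]
```

```bash
cat > m.py <<'E'
from h import *
plan((0.4904,-0.1205,0.1215),-103)
E
python3 -m jog '[[[0,0,0.1],[0,0,0.1],0],[[0,0,0.1],[0,0,0.1],0]]' >/dev/null; python3 m.py
python3 -m jog '[[[0,0,0.1],[0,0,0.1],0],[[0,0,0.1],[0,0,0.1],0]]'>/dev/null; python3 m.py
python3 -m jog '[[[0,0,0.1],[0,0,0.1],0],[[0,0,0.1],[0,0,0.1],0]]'>/dev/null; python3 m.py
```

```text
t 14.47 pos [ 0.4905 -0.1206  0.1213] yaw_y -89.3 F [-1.6  0.1  1.6] T [ 0.09  0.27 -0.08] op 0.101
shift [-0.1 -0.1 -0.2] turn [-0.001  0.003  0.24 ]
t 14.63 pos [ 0.4905 -0.1206  0.1213] yaw_y -94.8 F [-2.8  0.7  1.4] T [ 0.08  0.3  -0.05] op 0.100
shift [-0.1 -0.1 -0.2] turn [-0.001  0.003  0.144]
t 14.80 pos [ 0.4905 -0.1206  0.1213] yaw_y -100.3 F [-2.8  0.   2.1] T [ 0.16  0.39 -0.04] op 0.099
shift [-0.1 -0.  -0.2] turn [-0.001  0.003  0.047]
```

```bash
cat >> m.py <<'E'
o=get_obs(); print("  eff6 %.3f q6 %.3f"%(o["joint_efforts"][5],o["q"][5]))
E
python3 -m jog '[[[0,0,0.1],[0,0,0.1],0],[[0,0,0.1],[0,0,0.1],0]]' >/dev/null; python3 m.py
python3 -m jog '[[[0,0,0.1],[0,0,0.1],0],[[0,0,0.1],[0,0,0.1],0]]'>/dev/null; python3 m.py
```

```text
t 14.97 pos [ 0.4906 -0.1206  0.1213] yaw_y -105.7 F [-1.8  0.6  1.9] T [0.14 0.34 0.45] op 0.100
shift [-0.2 -0.  -0.2] turn [-0.     0.003 -0.048]
  eff6 1.665 q6 1.370
t 15.13 pos [ 0.4906 -0.1206  0.1213] yaw_y -111.1 F [-1.8  1.3  3.7] T [0.17 0.3  1.48] op 0.101
shift [-0.2  0.  -0.2] turn [ 0.001  0.003 -0.141]
  eff6 2.691 q6 1.464
```

```bash
python3 -m jog '[[[0,0,0],[0,0,0.05],0],[[0,0,0],[0,0,0.05],0]]' >/dev/null; python3 m.py
python3 - <<'E'
from h import *
c=get_calibration("wrist");p,d=camera("wrist"); cv2.imwrite("pics/w9.png",p[:,:,::-1])
E
```

```text
t 15.30 pos [ 0.4906 -0.1205  0.1214] yaw_y -113.4 F [-2.3  0.5  2. ] T [0.19 0.36 1.94] op 0.106
shift [-0.2  0.1 -0.1] turn [ 0.002  0.003 -0.182]
  eff6 2.467 q6 1.506
```

View pics/w9.png

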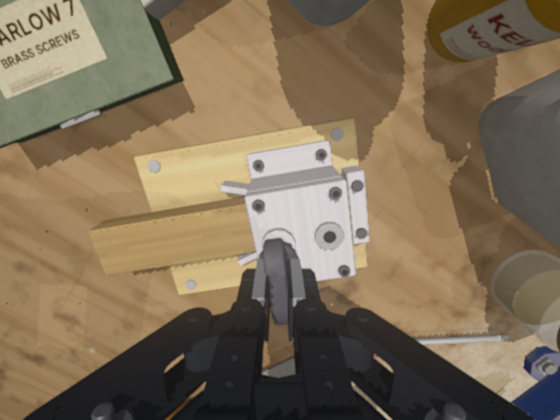

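The paddle now looks a few degrees skewed relative to the fingers, so the screw may be at its hard stop with the pads yielding. Checking enlarged.

```bash
python3 - <<'E'
import cv2,numpy as np
a=cv2.imread("pics/w9.png")[225:335,230:330]; b=cv2.imread("pics/w8.png")[225:335,230:330]
cv2.imwrite("pics/cmp9.png",cv2.resize(np.hstack([b,a]),None,fx=4,fy=4,interpolation=cv2.INTER_CUBIC))
E
```

```text
(no output)
```

View pics/cmp9.png

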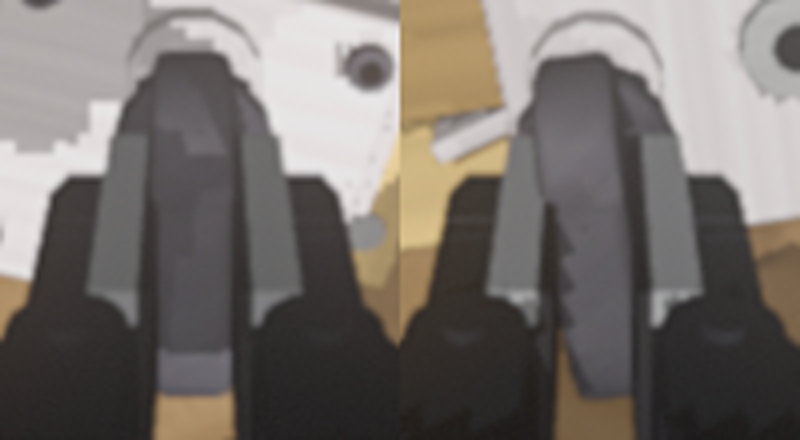

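```bash
python3 - <<'E'
from h import *
c=get_calibration("wrist")
def ang(L,z):
    w=pix2w(c,L,z)
    for i in (0,2):
        v=w[i+1]-w[i]; print(np.round(np.degrees(np.arctan2(v[1],v[0])),1),np.round(np.linalg.norm(v)*1e3,1))
ang([(264.5,250),(275,323),(285,250),(288,322)],.128)
# stop block left edge for check: jig x
ang([(344,169),(355,243),(348,169),(355,243)],.032)
E
```

```text
163.1 39.5
159.1 38.7
168.8 60.1
166.1 59.5
```

```bash
python3 -m jog '[[[0,0,0],[0,0,0.05],0],[[0,0,0],[0,0,0.1],0],[[0,0,0],[0,0,0.1],0]]' >/dev/null; python3 m.py
python3 - <<'E'
from h import *
c=get_calibration("wrist");p,d=camera("wrist"); cv2.imwrite("pics/w10.png",p[:,:,::-1]); 
cv2.imwrite("pics/cmp10.png",cv2.resize(np.hstack([cv2.imread("pics/w9.png")[225:335,230:330],p[225:335,230:330,::-1]]),None,fx=4,fy=4,interpolation=cv2.INTER_CUBIC))
E
```

```text
t 15.60 pos [ 0.4906 -0.1205  0.1215] yaw_y -118.8 F [-2.2  1.2  2.3] T [0.13 0.34 2.77] op 0.103
shift [-0.2  0.1 -0. ] turn [ 0.002  0.003 -0.275]
  eff6 3.495 q6 1.600
```

View pics/cmp10.png

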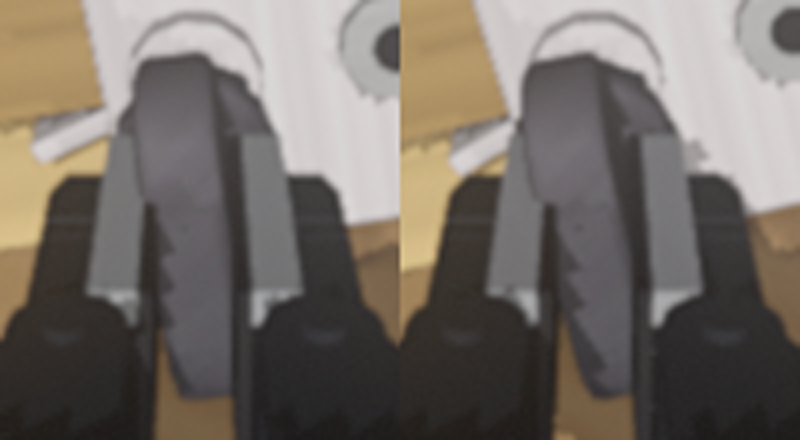

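Turning a further 5.4° only increased the skew, with torque up to 2.8 N m, so the paddle has stopped at its hard stop and the shoe is seated. The torque line and the paddle being parallel to the jig's x both put zero at tool yaw −103.2°. Backing off to −13.1°.

```bash
python3 -m jog '[[[0,0,0],[0,0,-0.1],0],[[0,0,0],[0,0,-0.2],0],[[0,0,0],[0,0,-0.3],0],[[0,0,-0.1],[0,0,-0.4],0],[[0,0,-0.1],[0,0,-0.5],0],[[0,0,-0.2],[0,0,-0.6],0],[[0,0,-0.3],[0,0,-0.7],0],[[0,0,-0.3],[0,0,-0.8],0],[[0,0,-0.4],[0,0,-0.9],0],[[0,0,-0.5],[0,0,-1.0],0],[[0,0,-0.5],[0,0,-1.1],0],[[0,0,-0.6],[0,0,-1.2],0],[[0,0,-0.7],[0,0,-1.3],0],[[0,0,-0.7],[0,0,-1.4],0],[[0,0,-0.8],[0,0,-1.5],0],[[0,0,-0.9],[0,0,-1.6],0],[[0,0,-0.9],[0,0,-1.7],0],[[0,0,-1.0],[0,0,-1.8],0],[[0,0,-1.0],[0,0,-1.84],0],[[0,0,-1.0],[0,0,-1.84],0]]'>/dev/null; sed -i 's/-103)/-13.1)/' m.py; python3 m.py
python3 - <<'E'
from h import *
import json
c=get_calibration("wrist");p,d=camera("wrist"); cv2.imwrite("pics/w11.png",p[:,:,::-1]); 
json.dump({k:np.array(v).tolist() for k,v in c.items()},open("pics/w11.json","w"))
cv2.imwrite("pics/cmp11.png",cv2.resize(np.hstack([cv2.imread("pics/w8.png")[225:335,230:330],p[225:335,230:330,::-1]]),None,fx=4,fy=4,interpolation=cv2.INTER_CUBIC))
E
```

```text
t 17.32 pos [ 0.4907 -0.1208  0.1222] yaw_y -13.2 F [-0.7 -0.9 -1.5] T [-0.22  0.05  0.04] op 0.098
shift [ 0.2 -0.3  0.7] turn [-0.003  0.001 -0.002]
  eff6 -0.627 q6 -0.244
```

View pics/w11.png

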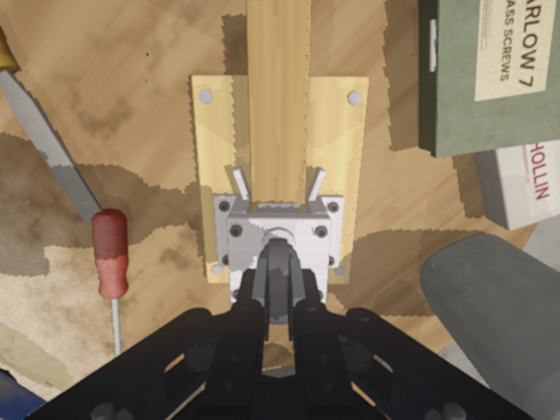

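View pics/cmp11.png

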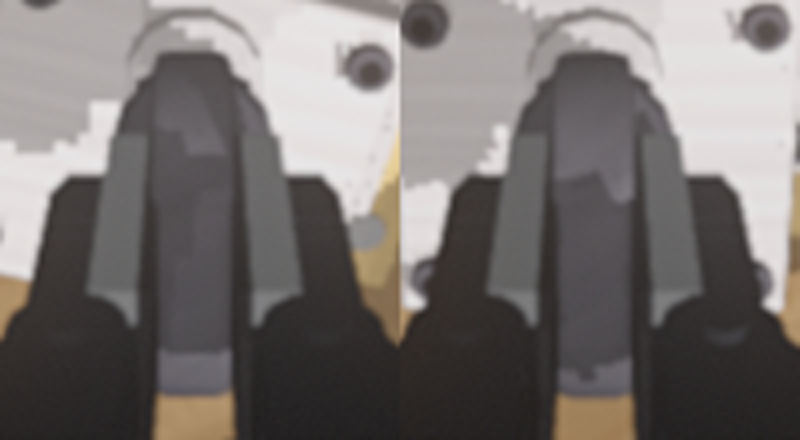

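The paddle sits flat between the pads, parallel to the channel, at yaw −13.2°. Now checking that the batten is still home.

```bash
python3 - <<'E'
from h import *
p,d=camera("top"); q,e=camera("scene")
cv2.imwrite("pics/t12.png",cv2.resize(p[130:270,190:360,::-1],None,fx=4,fy=4,interpolation=cv2.INTER_CUBIC))
cv2.imwrite("pics/s12.png",cv2.resize(q[180:290,250:370,::-1],None,fx=5,fy=5,interpolation=cv2.INTER_CUBIC))
E
```

```text
(no output)
```

View pics/t12.png

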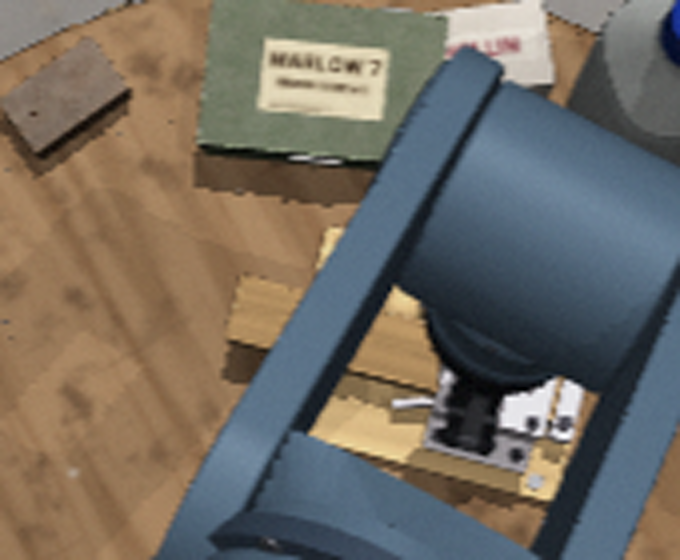

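View pics/s12.png

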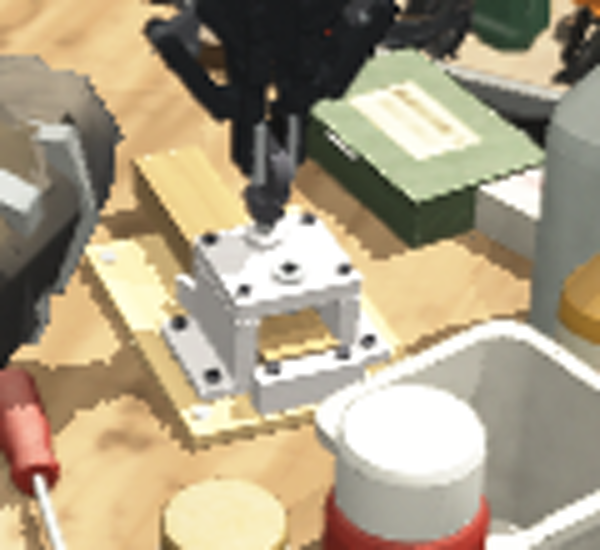

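```bash
python3 - <<'E'
from h import *
c=get_calibration("top")
print(np.round(toJ(pix2w(c,np.array([(240,277),(228,343)])/4+[190,130]-.4,.035))*1e3,1))
c=get_calibration("scene")
print(np.round(toJ(pix2w(c,np.array([(262,362),(338,345)])/5+[250,180]-.4,.035))*1e3,1))
T=np.array([[*fromJ(x,y),z] for x,y,z in [(-.02,-.055,.035),(.02,-.055,.035),(-.02,-.05,.035),(.02,-.05,.035),(-.029,-.055,.032),(.029,-.055,.032)]])
print(np.round((w2pix(c,T)-[250,180]+.4)*5,0))
q,e=camera("scene"); cv2.imwrite("pics/s13.png",cv2.resize(q[235:265,295:330,::-1],None,fx=18,fy=18,interpolation=cv2.INTER_CUBIC))
E
python3 m.py
```

```text
[[ 18.2 145.1  35. ]
 [-21.7 142.   35. ]]
[[-23.2 -57.4  35. ]
 [ 18.3 -57.7  35. ]]
[[266. 358.]
 [339. 341.]
 [262. 352.]
 [335. 336.]
 [249. 367.]
 [355. 342.]]
t 17.52 pos [ 0.4907 -0.1207  0.1222] yaw_y -13.4 F [-0.5 -1.8 -2.9] T [-0.42 -0.06  0.1 ] op 0.103
shift [ 0.1 -0.3  0.7] turn [-0.003  0.002 -0.005]
  eff6 0.067 q6 -0.240
```

View pics/s13.png

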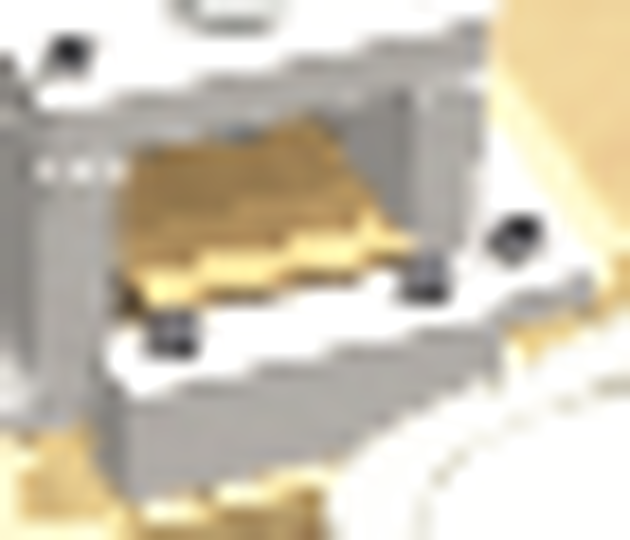

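The batten's end overlaps the stop's edge with no visible gap, and all forces are small. Handing in.

```bash
python3 -c "
from bench import *
print(hand_in())"
```

```text
the job is handed in; nothing more can be done
None
```

The job is handed in, at about 17.6 s of the 72 s allowed. The batten is home against the end stop, and the gripper is holding the thumbscrew's head a quarter turn back from seated.

**Batten:** I laid it broad face down on the bed and fed it under the shoe until it met the stop at about 12 N. A last scene view shows its inner end against the stop with no visible gap. In the top view its outer end reads 142–145 mm (145 expected). That spread is probably down to how well I could read the partly hidden corners.

**Thumbscrew:** I turned it clockwise until the paddle stopped moving while the fingers twisted on by another 5°, with the torque reaching 2.8 N m. I then backed it off to a tool yaw of −13.3°. The seat is at about −103.2°, so that is almost exactly 90°.

**Checks that were less certain:**
- **Shoe's first touch:** I could not pick it out in the torque. The seat angle comes from where the torque began to rise, and from the paddle lining up with the jig's x axis at that point. Both gave about −103°.
- **Paddle angle under load:** One picture taken while pressing on the stop put the paddle about 6° past that. I judged this a reading error on skewed edges.

**Rest of the bench:** I did not touch the other things, and they look undisturbed in the pictures, though I didn't measure them.

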